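# Tip the pocket alarms into the vibratory feeder

### The job

Empty the blue scoop bin into the vibratory feeder: carry it level to the feeder, hold its open mouth low over the metal tray, no more than about 10 cm above its floor, tip it about 45 degrees (never past 60) and hold it there until both white alarms have slid into the tray, and only then level it again and park it upright in the middle of the green mat, lined up with the mat (either way round). Also set the feeder's rate: turn its knob until its white pointer is at the red mark; knock nothing over, do not hit the driver stand, and leave the grey bin and the other things where they are.

Things in the scene. Friction and masses are not known exactly. Their poses are not given: they have to be found in the camera images.
- blue_bin: blue scoop bin, 140 (x) x 82 (y) mm, 0.22 kg; origin at the centre of its underside, z up, open mouth (no lip) at its -x end. Floor and walls 3 mm, back wall 53 mm high, sides 50 mm behind and 30 mm in front of the middle. A black cross bar along y over the middle (x = 0) joins two uprights: 10 mm thick (x), 76 mm free length (y), 93 to 115 mm above the underside
- bar (a point): centre of the black cross bar of the blue bin, 104 mm above the bin's underside; axes as the bin
- mouth (a point): middle of the front edge of the blue bin's floor, on the underside, 70 mm from the bin's origin towards -x; axes as the bin
- alarm1: white pocket alarm with a black screen, 62 x 44 x 16 mm, 60 g, origin at the centre of its underside; at the start it lies flat in the blue bin, in the front half. Plain plastic: it begins to slide in the bin at a slope between about 25 and 36 degrees
- alarm2: the second white pocket alarm, the same, in the back half of the blue bin
- feeder: vibratory feeder fixed to the bench: a green foot carries an open metal tray, beside it at +y stands a white control box 150 (x) x 100 (y) mm, 66 mm high, centred 105 mm from the origin, with the rate knob on top. Origin at bench height; the whole is 170 (x) x 305 (y) mm, from y = -150 to +155 mm
- tray_floor (a point): centre of the feeder tray's inner floor, 60 mm above the bench; axes as the feeder. The tray is 162 (x) x 192 (y) mm inside, its walls are 4 mm thick and rise 25 mm above this point
- rate_knob (a joint): angle of the feeder's black rate knob about the vertical, rad, from 0 to 2.6, growing clockwise seen from above. At 0 its white pointer shows along the feeder's -x; the red mark is at 1.40
- rate_knob_grip (a point): point on the knob's axis at the height to grip, 103 mm above the bench; turns with the knob. The grip is a bar along this point's x, 42 mm long, 14 mm thick (y), its top 7 mm above this point and its foot 25 mm below; the pointer is at the bar's -x end
- mat: green parking mat fixed to the bench, 170 (x) x 110 (y) mm, 3 mm thick, two white lines along its long sides; origin at the centre of its underside, x along the long side
- grey_bin: grey scoop bin of the same shape and size as the blue one, with two black covers in it: leave alone
- cover1: black cover, 60 x 44 x 14 mm, in the grey bin
- cover2: black cover, 60 x 44 x 14 mm, in the grey bin
- driver_stand: fixed stand with an electric screwdriver: foot 90 x 90 mm, 12 mm high, post 14 mm thick on its origin up to 362 mm above the bench, and an arm to +x from which the green driver (34 mm thick) hangs 90 mm from the post: keep clear
- bottle: white spray bottle, closed, 56 mm across, 170 mm high, origin at the centre of its underside: leave standing
- jar: small closed jar, grey with a yellow cap, 52 mm across, 55 mm high, origin at the centre of its underside
- tape: roll of yellow tape lying flat, 90 mm across, 24 mm high
- white_box: empty white plastic box, 100 x 90 mm, 45 mm high, origin at the centre of its underside
Not all that is in view belongs to the job. Of the things like the mat, leave any that is orange; of the rest the larger one is meant.

How it is judged:
By the outcome, as a careful person would: the job done as asked, in the order asked, and still so for the second after the job is handed in, with the robot touching nothing.
It also fails if it takes over 72 s, if anything falls off the work surface, if the arm or the gripper's body presses on something with over 40 N, if the wrist force passes 120 N, or if a joint passes its speed limit or range.

### The arm

A 6-joint arm with a two-finger parallel gripper is mounted at the origin on the work surface. World frame = base frame: x ahead of the robot, y to its left, z up, the work surface at z = 0. Lengths are in mm, angles in rad, forces in N, time in s.
With the tool pointing down it reaches from about 325 to 900 mm from the base axis. Payload 6.1 kg.
Tool frame: the origin (TCP) lies midway between the tips of the shut fingers; the grasp point (between the pads) lies 19 mm behind it; z points along the fingers, y is the line along which they close (so a half turn about z gives the same grasp; the last joint's range is limited). The gripper opens to 85 mm and grips with 20 to 120 N. Pads are 22 mm wide; open, the fingers measure 114 mm over their backs; the gripper's body (76 mm by 85 mm) begins 54 mm behind the grasp point. The pads swing forward as they close: fully open they stand 13 mm farther back than shut.
Start: joints at [-1.428, 0.22, 1.526, -0, 1.395, -0.126], TCP at [165.977, -602.551, 231.3] pointing down, gripper open.
Joint ranges: [-2.98, 2.98], [-0.91, 2.08], [0.09, 2.57], [-1.24, 4.39], [0.2, 2.65], [-2.68, 2.68]. Speed limits (rad/s): [2.57, 2.57, 3.01, 3.14, 3.14, 3.14].

### API

Orientations are given as a unit quaternion [w, x, y, z].
In Python, from bench import read_state, eyes, order gives the robot as it stands.
- The arm moves only by the tool move_arm, never from a script. Its argument "deltas" is a list of rows, each an object with "slide": the shift along the tool's x, y, z scaled (see below), a list of three; "turn": the turn, a rotation vector about the tool's x, y, z scaled (see below), a list of three. A call has 1 to 8 rows; each row shifts and turns the commanded pose from where the row before left it, along the tool's axes as they then stand; what a row does not reach is not made up. The controller multiplies each number of a shift by 40 mm and each number of a turn by 0.12 rad. A row lasts 1/12 s, in which the tool goes at most 41.7 mm and 7.16 degrees, less where a joint would pass 70% of its speed; a pose out of reach is approached as far as the arm can. A call with a number of a shift or a turn outside -1 to 1 is refused whole. A call with a gripper value outside its range is refused whole. "grip" is the opening, from 0 (shut) to 1 (fully open), set as the call begins (left out, the last holds). The fingers move at their own pace and stop on an object; the grip force is fixed at half the most. Time passes only in rows, so rows that do not move let the fingers close. It gives the time, the measured TCP pose, the force, the opening and the grip force at its end, in the units of the state.
- read_state(): the state, without advancing time (a new reading comes with each control period).
- eyes.read_camera(name): name is "side" or "top" or "wrist"; returns (picture, depth): 400x640x3 uint8, red, green, blue; 400x640 float32, mm along the optical axis (not along the pixel's ray), 0 where there is no reading.
- eyes.camera_info(name): a dict with "fx", "fy", "cx", "cy" (pixels), "k1" (the pictures are not rectified: a ray, as slopes to the right and down, at radius r is drawn at 1 + k1 r^2 times it, then the intrinsics apply), "origin" and "attitude" of the camera in the world; the wrist camera has in their place "mount" (4x4, takes a point from camera to tool coordinates, whose origin is the TCP and whose axes are the flange's). Camera axes: x right, y down, z forward; pixel columns grow to the right and rows downward; lengths in mm; the calibration is good to about 2 mm. A picture is of the moment at which its call begins: read the wrist's pose just before it. camera_info takes no time and is no camera call.
- order.finish_job(): hands the job in; it is judged then, once.
The state is a dict: "clock": time; "joint_pos": joint angles; "qd": joint speeds; "joint_torque": joint torques, N m; "tool_pos": TCP position; "eef_rot": TCP orientation; "wrist_force": force on the tool from outside, world axes, zero at the start; "torque": the same for the moment, N m; "finger_gap": finger opening in mm; "grasp_force": force on a finger pad.
Only numpy, scipy, OpenCV 4.12 (cv2) and the standard library are available. Lean on these libraries where they do the work, as an engineer would, in place of code of your own. Each camera call takes 0.05 s, during which the arm holds its last target. There are 200 camera calls.

## Working session

There is one attempt and no reset: what is moved stays moved. The work goes in short steps, Python scripts to look and compute and a tool call to move; the robot and the scene stay as the last step left them, time stands still between calls to the robot, and variables do not carry over. Pictures are saved under pics/ and viewed, at most 10 in all, crops included, and the job is handed in when it is done.

Besides the shell and the picture viewer there is one more tool, called after "Request:" in YAML: its name, and indented under it one key for each argument. move_arm: Moves the arm, as the interface text tells. Its arguments: {"type":"object","properties":{"deltas":{"type":"array","items":{"type":"object","properties":{"slide":{"type":"array","items":{"type":"number"}},"turn":{"type":"array","items":{"type":"number"}}}}},"grip":{"type":"number"}},"required":["deltas"]}

```bash
mkdir -p pics; cat > h.py <<'E'
import numpy as np, cv2, json
from bench import read_state, eyes, order
from scipy.spatial.transform import Rotation as R
def rot(q): return R.from_quat([q[1],q[2],q[3],q[0]])
def grab(name):
    s=read_state(); im,d=eyes.read_camera(name); i=eyes.camera_info(name)
    if name=='wrist':
        T=np.eye(4);T[:3,:3]=rot(s['eef_rot']).as_matrix();T[:3,3]=s['tool_pos'];M=T@np.array(i['mount'])
    else:
        M=np.eye(4);a=np.array(i['attitude']);M[:3,:3]=a if a.shape==(3,3) else rot(a).as_matrix();M[:3,3]=i['origin']
    return im,d,i,M
def rays(i,uv):
    K=np.array([[i['fx'],0,i['cx']],[0,i['fy'],i['cy']],[0,0,1.]])
    return cv2.undistortPoints(np.array(uv,float).reshape(-1,1,2),K,np.array([i['k1'],0,0,0,0])).reshape(-1,2)
def cloud(d,i,M):
    h,w=d.shape; u,v=np.meshgrid(np.arange(w),np.arange(h))
    r=rays(i,np.stack([u,v],-1).reshape(-1,2)); p=np.c_[r,np.ones(len(r))]*d.reshape(-1,1)
    return (p@M[:3,:3].T+M[:3,3]).reshape(h,w,3)
def onplane(i,M,uv,z):
    r=rays(i,uv); p=np.c_[r,np.ones(len(r))]@M[:3,:3].T; o=M[:3,3]
    return o+p*((z-o[2])/p[:,2:])
def save(n,im): cv2.imwrite('pics/'+n+'.png',im[...,::-1])
E
python3 - <<'E'
from h import *
for n in ('top','side','wrist'):
    im,d,i,M=grab(n); save(n+'0',im); np.savez('pics/'+n+'0.npz',im=im,d=d,M=M,i=json.dumps({k:np.array(v).tolist() for k,v in i.items()}))
    print(n,i,np.round(M,2).tolist(),(d>0).mean())
print(read_state())
E
```

```text
top {'fx': 490.65225240953396, 'fy': 490.65225240953396, 'cx': 322.6849908064903, 'cy': 200.84014559308628, 'k1': 0.0444545560370442, 'origin': array([ 415.90889598,  -95.7330519 , 1550.49485048]), 'attitude': array([ 0.01576018, -0.70365485,  0.71007543, -0.02035567])} [[-0.01, -1.0, 0.05, 415.91], [-1.0, 0.01, -0.01, -95.73], [0.01, -0.05, -1.0, 1550.49], [0.0, 0.0, 0.0, 1.0]] 0.995984375
side {'fx': 391.4257270197019, 'fy': 391.4257270197019, 'cx': 314.28806367756385, 'cy': 196.31745606963693, 'k1': 0.012568391243134235, 'origin': array([131.41204295, 467.09415375, 900.35985026]), 'attitude': array([ 0.09897824, -0.27693746,  0.89714243, -0.32961251])} [[-0.83, -0.43, 0.36, 131.41], [-0.56, 0.63, -0.54, 467.09], [0.0, -0.65, -0.76, 900.36], [0.0, 0.0, 0.0, 1.0]] 0.995984375
wrist {'fx': 323.07575516866467, 'fy': 323.07575516866467, 'cx': 318.0045597661533, 'cy': 201.28111471544827, 'k1': -0.01744343779633015, 'mount': array([[ 3.81486306e-04, -9.56214768e-01, -2.92665630e-01,
         7.51759293e+01],
       [ 9.99999920e-01,  3.29480185e-04,  2.26990973e-04,
         2.55561371e-
[... 334 characters left out ...]
ay([-1.42809537e+00,  2.21030815e-01,  1.52731591e+00, -6.01178489e-06,
        1.39470569e+00, -1.26096165e-01]), 'qd': array([ 9.67216245e-04, -2.48891661e-03, -3.21764516e-03,  2.21635383e-05,
        3.68471646e-03, -2.37790558e-04]), 'joint_torque': array([ 1.00265832e-03, -4.97484505e+01, -3.89903891e+01, -1.72743412e-04,
        7.22027311e-03, -2.99882743e-05]), 'tool_pos': array([ 165.9146932 , -602.10907594,  230.47647424]), 'eef_rot': array([-7.29829493e-04,  9.90981765e-01,  1.33994809e-01, -9.01859914e-06]), 'wrist_force': array([-0.29689663, -0.58723301,  0.41901907]), 'torque': array([ 0.02516523, -0.00795254, -0.03285073]), 'grasp_force': 0.0, 'finger_gap': 85.09995352454567}
```

View pics/top0.png

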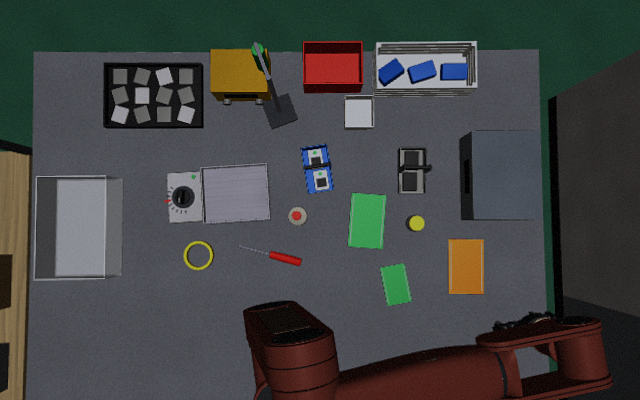

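View pics/side0.png

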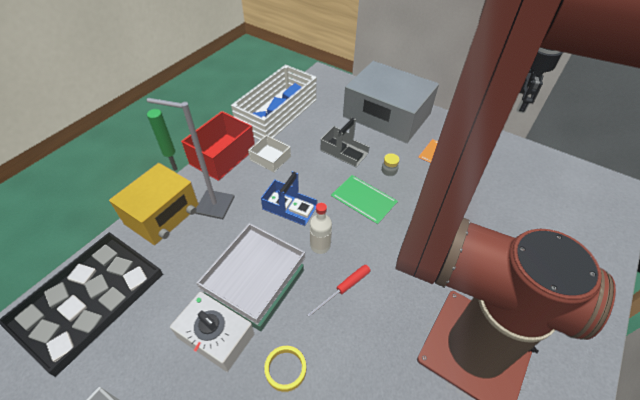

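```bash
python3 - <<'E'
from h import *
out=[]
L={}
for n in ('top','side'):
    z=np.load(f'pics/{n}0.npz'); im,d,M,i=z['im'],z['d'],z['M'],json.loads(str(z['i']))
    P=cloud(d,i,M); hsv=cv2.cvtColor(im,cv2.COLOR_RGB2HSV).astype(int); L[n]=(im,P,hsv,i,M)
    H,S,V=hsv[...,0],hsv[...,1],hsv[...,2]; X,Y,Z=P[...,0],P[...,1],P[...,2]
    def box(m): return cv2.minAreaRect(P[m][:,:2].astype(np.float32))
    b=(S<60)&(abs(Z)<15)&(X>200)&(X<500)&(abs(Y)<300); print(n,'bench z',np.median(Z[b]))
    reg=(X>200)&(X<750)&(abs(Y)<500)
    g=reg&(H>50)&(H<75)&(S>120)&(V>120)&(Z<20)&(Y<-50)
    k,lab,st,c=cv2.connectedComponentsWithStats(g.astype(np.uint8))
    for a in range(1,k):
        if st[a,4]>80: print(' green',st[a,4],box(lab==a),np.median(Z[lab==a]))
    bl=reg&(H>100)&(H<125)&(S>150)&(X<650); print(' blue',bl.sum(),box(bl),np.percentile(Z[bl],[2,50,98]))
    ctr=np.median(P[bl],0)
    nb=(abs(X-ctr[0])<80)&(abs(Y-ctr[1])<80)
    bar=nb&(V<90)&(Z>85)&(Z<130); print(' bar',bar.sum(),box(bar),np.percentile(Z[bar],[5,50,95]),P[bar].mean(0))
    al=nb&(V>140)&(S<60)&(Z>0); print(' alarms',al.sum(),np.percentile(Z[al],[5,50,95]))
    fr=(X>300)&(X<700)&(Y>50)&(Y<420)
    kn=fr&(V<70)&(Z>90)&(Z<125)&(S<120);print(' knob',kn.sum(),box(kn),np.percentile(Z[kn],[5,50,95]),np.median(P[kn],0))
    rim=fr&(Z>78)&(Z<95)&(V>100); print(' rim',rim.sum(),box(rim))
    fl=fr&(Z>52)&(Z<70)&(V>100); print(' floor/box',fl.sum(),box(fl))
    red=(abs(Y-350)<120)&fr&((H<8)|(H>172))&(S>120)&(Z>50);print(' red',red.sum(),P[red].mean(0))
    rd=(Y>-80)&(Y<80)&(X>350)&(X<600)&((H<8)|(H>172))&(S>120)&(Z>100);print(' bottle top',rd.sum(),P[rd].mean(0),np.percentile(Z[rd],95))
    st=(X>450)&(Y>50)&(Y<300)&(Z>150);print(' stand hi',st.sum(),np.round(P[st].min(0)),np.round(P[st].max(0)))
im=L['top'][0]; a=cv2.resize(im[130:240,155:415],(780,330),interpolation=cv2.INTER_CUBIC)
s=L['side'][0]; b=cv2.resize(s[170:370,160:340],(300,333)); c=cv2.resize(s[90:260,240:440],(392,333))
save('crop1',np.vstack([a[:260],np.hstack([b,c,np.zeros((333,88,3),np.uint8)])]))
E
```

```text
top bench z -0.18567759936195216
 green 1694 ((432.4873046875, -244.2948760986328), (109.91643524169922, 168.57321166992188), 85.09397888183594) 2.6258530182944924
 green 617 ((243.15667724609375, -329.29705810546875), (97.4110107421875, 77.19783782958984), 10.301884651184082) 1.5013997259206917
 blue 513 ((349.424072265625, -91.24594116210938), (743.0516357421875, 430.0408020019531), 39.96129608154297) [ -3.59508659   4.7620477  733.24221429]
 bar 107 ((596.2555541992188, -88.49222564697266), (16.588823318481445, 80.76924896240234), 5.34918212890625) [ 98.8317992  112.98200407 119.54331233] [594.20696605 -90.6085938  112.22291304]
 alarms 261 [13.4691507  18.64928096 24.17191711]
 knob 62 ((509.1436767578125, 313.0155029296875), (15.312573432922363, 39.40534973144531), 86.70467376708984) [ 95.51332031 108.11911448 112.5701295 ] [510.86396193 311.53380886 108.11911448]
 rim 273 ((518.0896606445312, 157.64877319335938), (170.24118041992188, 198.97216796875), 3.3094217777252197)
 floor/box 4312 ((511.9333801269531, 218.65261840820312), (164.50405883789062, 309.6555480957031), 3.6479527
[... 634 characters left out ...]
2 115.50197702] [590.18580977 -90.31895301 109.37899302]
 alarms 514 [ 0.23533707 14.66261954 20.30645585]
 knob 59 ((504.1141662597656, 315.28399658203125), (11.963685989379883, 38.2160758972168), 86.53594207763672) [ 91.45694755 101.82716612 109.05097997] [491.25235328 319.24886074 101.82716612]
 rim 691 ((513.3446655273438, 194.59158325195312), (171.91607666015625, 278.6513977050781), 3.3624722957611084)
 floor/box 7382 ((511.3922119140625, 213.43997192382812), (170.1580047607422, 315.5350341796875), 3.0833470821380615)
 red 17 [496.25582817 361.92869021  66.84596127]
 bottle top 94 [444.36323642 -27.39223501 166.81768811] 170.39928382872662
 stand hi 747 [829.  50. 150.] [881.  77. 359.]
```

View pics/crop1.png

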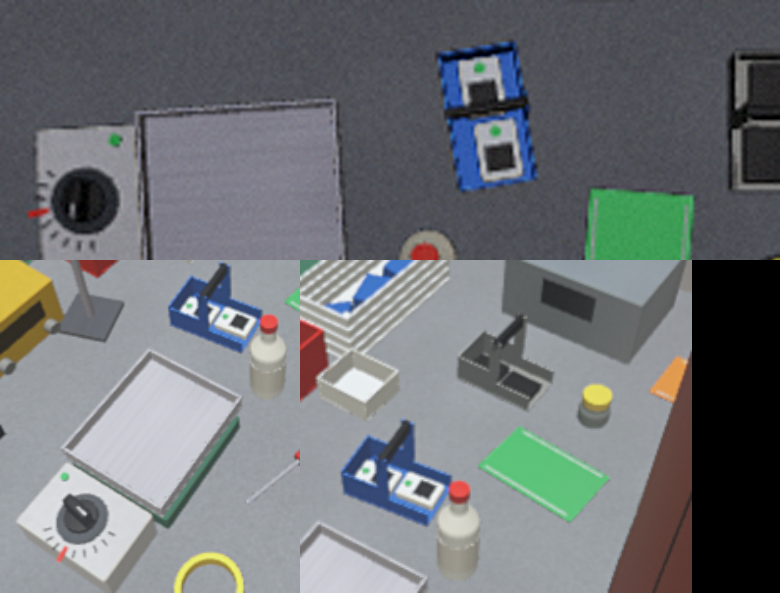

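The top view shows the blue bin at (317,168) with its mouth toward the robot, the feeder tray at (235,193), the knob at (183,197) with its pointer near −x, the large green mat at (367,220) and the bottle at (297,215). The side view agrees, and puts the driver stand farther out at x ≈ 770. Next I'll plan the approach to the bin.

```bash
cat >> h.py <<'E'
from scipy.spatial.transform import Slerp
def down(yaw): # tool y along world angle yaw, z down
    c,s=np.cos(yaw),np.sin(yaw); return R.from_matrix(np.array([[-s,c,0],[c,s,0],[0,0,-1.]]).T)
def plan(pts,start=None):
    """pts: list of (pos, Rotation, rows). Prints rows, rounded, error kept from piling up."""
    s=read_state(); p,r=start or (np.array(s['tool_pos']),rot(s['eef_rot'])); n=0
    for tp,tr,N in pts:
        p0,sl=p.copy(),Slerp([0,1],R.concatenate([r,tr]))
        for k in range(1,N+1):
            f=k/N; g=p0+(np.array(tp)-p0)*f
            a=np.round(r.inv().apply(g-p)/40,2)+0.; w=np.round((r.inv()*sl(f)).as_rotvec()/.12,2)+0.
            if max(abs(a).max(),abs(w).max())>1: print('TOO BIG',end=' ')
            if n%8==0: print('--',n)
            n+=1; print(json.dumps({'slide':a.tolist(),'turn':w.tolist()})+',')
            p=p+r.apply(a*40); r=r*R.from_rotvec(w*.12)
    print('end',p.round(1),np.degrees(r.as_euler('zyx')).round(2)); return p,r
E
sed -i 's/\[\[-s,c,0\],\[c,s,0\]/[[-s,c,0],[c,s,0]/' h.py
python3 - <<'E'
from h import *
D=np.radians
print(down(D(9)).as_matrix().round(2))
plan([((560,-125,235),down(D(9)),16)])
E
```

```text
[[-0.16  0.99  0.  ]
 [ 0.99  0.16  0.  ]
 [ 0.    0.   -1.  ]]
-- 0
{"slide": [0.79, -0.56, -0.01], "turn": [0.0, 0.0, -0.76]},
{"slide": [0.84, -0.48, 0.0], "turn": [0.0, 0.0, -0.76]},
{"slide": [0.88, -0.4, -0.01], "turn": [0.0, 0.0, -0.76]},
{"slide": [0.91, -0.32, 0.0], "turn": [0.0, 0.0, -0.76]},
{"slide": [0.94, -0.24, -0.01], "turn": [0.0, 0.0, -0.76]},
{"slide": [0.95, -0.15, -0.01], "turn": [0.0, 0.0, -0.76]},
{"slide": [0.97, -0.06, 0.0], "turn": [0.0, -0.01, -0.76]},
{"slide": [0.96, 0.03, -0.01], "turn": [0.0, 0.0, -0.76]},
-- 8
{"slide": [0.96, 0.11, -0.01], "turn": [0.0, 0.0, -0.76]},
{"slide": [0.95, 0.2, 0.0], "turn": [-0.01, 0.0, -0.76]},
{"slide": [0.92, 0.29, -0.01], "turn": [0.0, 0.0, -0.76]},
{"slide": [0.9, 0.37, -0.01], "turn": [0.0, 0.0, -0.76]},
{"slide": [0.85, 0.45, -0.01], "turn": [0.0, 0.0, -0.76]},
{"slide": [0.82, 0.52, 0.0], "turn": [0.0, 0.0, -0.76]},
{"slide": [0.76, 0.6, -0.01], "turn": [0.0, 0.0, -0.76]},
{"slide": [0.7, 0.66, -0.01], "turn": [0.0, 0.0, -0.76]},
end [ 559.9 -125.   235.1] [-9.901e+01  1.000e-02 -1.800e+02]
```

Request:
move_arm:
  deltas:
    - {"slide": [0.79, -0.56, 0], "turn": [0, 0, -0.76]}
    - {"slide": [0.84, -0.48, 0], "turn": [0, 0, -0.76]}
    - {"slide": [0.88, -0.4, 0], "turn": [0, 0, -0.76]}
    - {"slide": [0.91, -0.32, 0], "turn": [0, 0, -0.76]}
    - {"slide": [0.94, -0.24, 0], "turn": [0, 0, -0.76]}
    - {"slide": [0.95, -0.15, 0], "turn": [0, 0, -0.76]}
    - {"slide": [0.97, -0.06, 0], "turn": [0, 0, -0.76]}
    - {"slide": [0.96, 0.03, 0], "turn": [0, 0, -0.76]}

```text
clock: 0.82
tool_pos: [363.7, -362.4, 231.1]
eef_rot: [-0.0, 0.877, 0.481, 0.0]
wrist_force: [0.7, -0.4, 0.5]
finger_gap: 85.5
grasp_force: 0.0
```

Request:
move_arm:
  deltas:
    - {"slide": [0.96, 0.11, 0], "turn": [0, 0, -0.76]}
    - {"slide": [0.95, 0.2, 0], "turn": [0, 0, -0.76]}
    - {"slide": [0.92, 0.29, 0], "turn": [0, 0, -0.76]}
    - {"slide": [0.9, 0.37, 0], "turn": [0, 0, -0.76]}
    - {"slide": [0.85, 0.45, 0], "turn": [0, 0, -0.76]}
    - {"slide": [0.82, 0.52, 0], "turn": [0, 0, -0.76]}
    - {"slide": [0.76, 0.6, 0], "turn": [0, 0, -0.76]}
    - {"slide": [0.7, 0.66, 0], "turn": [0, 0, -0.76]}

```text
clock: 1.48
tool_pos: [560.7, -123.5, 231.1]
eef_rot: [-0.0, 0.648, 0.762, -0.0]
wrist_force: [0.5, -1.1, -0.5]
finger_gap: 85.2
grasp_force: 0.0
```

Request:
move_arm:
  deltas:
    - {"slide": [0, 0, 0], "turn": [0, 0, 0]}
    - {"slide": [0, 0, 0], "turn": [0, 0, 0]}

```text
clock: 1.65
tool_pos: [560.5, -123.4, 230.7]
eef_rot: [-0.0, 0.648, 0.762, -0.0]
wrist_force: [0.1, -1.4, -0.6]
finger_gap: 85.5
grasp_force: 0.0
```

```bash
python3 - <<'E'
from h import *
s=read_state();print(s['tool_pos'],down(0).as_matrix().shape,rot(s['eef_rot']).as_matrix().round(3).tolist(),s['joint_pos'].round(2))
im,d,i,M=grab('wrist'); save('w1',im); P=cloud(d,i,M)
X,Y,Z=P[...,0],P[...,1],P[...,2]; hsv=cv2.cvtColor(im,cv2.COLOR_RGB2HSV).astype(int); H,S,V=hsv[...,0],hsv[...,1],hsv[...,2]
print(i)
nb=(abs(X-592)<100)&(abs(Y+90)<80)
b=nb&(V<90)&(Z>104)&(Z<125); q=P[b]; print('bar',b.sum(),cv2.minAreaRect(q[:,:2].astype(np.float32)),np.percentile(Z[b],[5,50,95]))
bl=nb&(H>100)&(H<130)&(S>120)&(Z<80); print('blue',bl.sum(),cv2.minAreaRect(P[bl][:,:2].astype(np.float32)))
np.savez('pics/w1.npz',P=P,im=im,M=M)
E
```

```text
[ 560.54711517 -123.4283839   230.69145337] (3, 3) [[-0.16, 0.987, -0.001], [0.987, 0.16, 0.0], [0.0, -0.001, -1.0]] [-0.35  0.1   1.66 -0.    1.38 -0.51]
{'fx': 323.07575516866467, 'fy': 323.07575516866467, 'cx': 318.0045597661533, 'cy': 201.28111471544827, 'k1': -0.01744343779633015, 'mount': array([[ 3.80835357e-04, -9.56069060e-01, -2.93141275e-01,
         7.45539027e+01],
       [ 9.99999833e-01,  2.36565222e-04,  5.27604322e-04,
         4.38419221e-01],
       [-4.35079138e-04, -2.93141427e-01,  9.56068990e-01,
        -1.42862224e+02],
       [ 0.00000000e+00,  0.00000000e+00,  0.00000000e+00,
         1.00000000e+00]])}
bar 1394 ((593.6203002929688, -90.51998901367188), (19.67072868347168, 81.89622497558594), 8.912628173828125) [107.7100119  115.00782794 116.26229781]
blue 5794 ((603.59814453125, -101.28219604492188), (159.8735809326172, 106.17223358154297), 8.734145164489746)
```

View pics/w1.png

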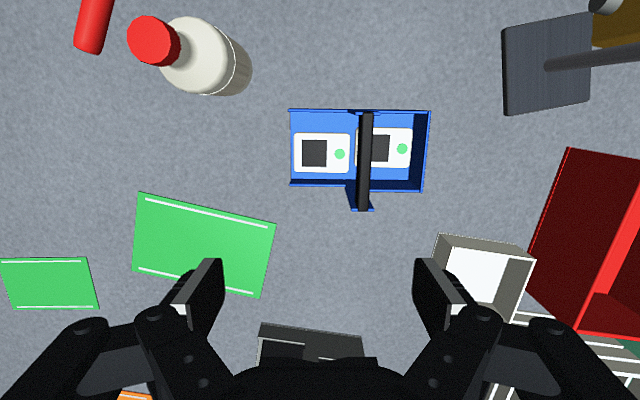

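The wrist view shows the bin level in the picture, from (290,110) to (430,190), with its mouth to the left, the bar at (364,160) and the mat at (205,245). The yaw is right at about 9°.

```bash
python3 - <<'E'
from h import *
z=np.load('pics/w1.npz');P,im=z['P'],z['im'];X,Y,Z=P[...,0],P[...,1],P[...,2]
hsv=cv2.cvtColor(im,cv2.COLOR_RGB2HSV).astype(int); H,S,V=hsv[...,0],hsv[...,1],hsv[...,2]
b=(abs(X-592)<60)&(abs(Y+90)<60)&(V<90)&(Z>113.5)&(Z<120); q=P[b][:,:2]
print('bar top',b.sum(),cv2.minAreaRect(q.astype(np.float32)),q.mean(0),np.linalg.eigh(np.cov(q.T))[1][:,1])
g=(H>50)&(H<75)&(S>120)&(V>100)&(abs(X-432)<110)&(abs(Y+243)<100)
r=cv2.connectedComponentsWithStats(g.astype(np.uint8)); m=r[1]==1+r[2][1:,4].argmax()
print('mat',cv2.minAreaRect(P[m][:,:2].astype(np.float32)),np.median(Z[m]))
plan([((593,-90.3,150),down(np.radians(9)),3),((593,-90.3,85),down(np.radians(9)),4)])
E
```

```text
bar top 1160 ((593.8394165039062, -90.675537109375), (10.977492332458496, 81.09444427490234), 9.64763355255127) [593.34660506 -88.62802864] [-0.15122493  0.98849938]
mat ((431.19189453125, -246.22962951660156), (112.4215316772461, 171.10618591308594), 85.00212860107422) 3.2812728710026704
-- 0
{"slide": [0.24, 0.32, 0.67], "turn": [0.0, 0.0, 0.0]},
{"slide": [0.24, 0.32, 0.67], "turn": [-0.01, 0.0, 0.01]},
{"slide": [0.24, 0.32, 0.68], "turn": [0.0, 0.0, 0.0]},
{"slide": [0.0, 0.0, 0.41], "turn": [0.0, 0.0, 0.0]},
{"slide": [0.0, 0.0, 0.4], "turn": [0.0, 0.0, 0.0]},
{"slide": [0.0, 0.0, 0.41], "turn": [0.0, 0.0, 0.0]},
{"slide": [0.0, 0.0, 0.4], "turn": [0.0, 0.0, 0.0]},
end [593.1 -90.2  85.1] [-9.9010e+01 -1.0000e-02 -1.7999e+02]
```

Request:
move_arm:
  deltas:
    - {"slide": [0.24, 0.32, 0.67]}
    - {"slide": [0.24, 0.32, 0.67]}
    - {"slide": [0.24, 0.32, 0.68]}
    - {"slide": [0, 0, 0.41]}
    - {"slide": [0, 0, 0.4]}
    - {"slide": [0, 0, 0.41]}
    - {"slide": [0, 0, 0.4]}
    - {"slide": [0, 0, 0]}
  grip: 0.6

```text
validation failed for argument at $.de...
```

Request:
move_arm:
  deltas:
    - {"slide": [0, 0, 0]}
    - {"slide": [0, 0, 0]}
    - {"slide": [0, 0, 0]}
    - {"slide": [0, 0, 0]}
    - {"slide": [0, 0, 0]}
    - {"slide": [0, 0, 0]}
    - {"slide": [0, 0, 0]}
    - {"slide": [0, 0, 0]}
  grip: 0

```text
validation failed for argument at $.de...
```

Both fields are required in each row.

Request:
move_arm:
  deltas:
    - {"slide": [0.24, 0.32, 0.67], "turn": [0, 0, 0]}
    - {"slide": [0.24, 0.32, 0.67], "turn": [0, 0, 0]}
    - {"slide": [0.24, 0.32, 0.68], "turn": [0, 0, 0]}
    - {"slide": [0, 0, 0.41], "turn": [0, 0, 0]}
    - {"slide": [0, 0, 0.4], "turn": [0, 0, 0]}
    - {"slide": [0, 0, 0.41], "turn": [0, 0, 0]}
    - {"slide": [0, 0, 0.4], "turn": [0, 0, 0]}
    - {"slide": [0, 0, 0], "turn": [0, 0, 0]}
  grip: 0.6

```text
clock: 2.37
tool_pos: [589.9, -91.8, 81.8]
eef_rot: [-0.003, 0.65, 0.76, -0.002]
wrist_force: [0.1, -0.1, -0.5]
finger_gap: 51.4
grasp_force: 0.0
```

Request:
move_arm:
  deltas:
    - {"slide": [0, 0, 0], "turn": [0, 0, 0]}
    - {"slide": [0, 0, 0], "turn": [0, 0, 0]}
    - {"slide": [0, 0, 0], "turn": [0, 0, 0]}
    - {"slide": [0, 0, 0], "turn": [0, 0, 0]}
    - {"slide": [0, 0, 0], "turn": [0, 0, 0]}
    - {"slide": [0, 0, 0], "turn": [0, 0, 0]}
    - {"slide": [0, 0, 0], "turn": [0, 0, 0]}
    - {"slide": [0, 0, 0], "turn": [0, 0, 0]}
  grip: 0

```text
clock: 3.03
tool_pos: [594.3, -91.7, 87.4]
eef_rot: [0.001, 0.649, 0.76, 0.0]
wrist_force: [-1.5, -2.4, 5.6]
finger_gap: 8.6
grasp_force: 60.0
```

```bash
python3 - <<'E'
from h import *
D=np.radians
s=read_state(); print(s['tool_pos'],rot(s['eef_rot']).as_matrix().round(3).tolist())
p,r=plan([((593,-90.3,120),down(D(9)),5),((593,-90.3,223),down(D(9)),5),((533,158.5,223),down(D(3.3)),16)],
 (np.array([593.5,-90.3,85.5]),down(D(9))))
E
```

```text
[594.26507964 -91.73254438  87.40699109] [[-0.157, 0.988, 0.002], [0.988, 0.157, -0.002], [-0.002, 0.002, -1.0]]
-- 0
{"slide": [0.0, 0.0, -0.17], "turn": [0.0, 0.0, 0.0]},
{"slide": [0.0, 0.0, -0.18], "turn": [0.0, 0.0, 0.0]},
{"slide": [0.0, -0.01, -0.17], "turn": [0.0, 0.0, 0.0]},
{"slide": [0.0, 0.0, -0.17], "turn": [0.0, 0.0, 0.0]},
{"slide": [0.0, 0.0, -0.17], "turn": [0.0, 0.0, 0.0]},
{"slide": [0.0, 0.0, -0.52], "turn": [0.0, 0.0, 0.0]},
{"slide": [0.0, 0.0, -0.51], "turn": [0.0, 0.0, 0.0]},
{"slide": [0.0, 0.0, -0.52], "turn": [0.0, 0.0, 0.0]},
-- 8
{"slide": [0.0, 0.0, -0.51], "turn": [0.0, 0.0, 0.0]},
{"slide": [0.0, 0.0, -0.52], "turn": [0.0, 0.0, 0.0]},
{"slide": [0.4, -0.03, 0.0], "turn": [0.0, 0.0, 0.05]},
{"slide": [0.4, -0.04, 0.0], "turn": [0.0, 0.0, 0.05]},
{"slide": [0.4, -0.03, 0.0], "turn": [0.0, 0.0, 0.06]},
{"slide": [0.39, -0.04, 0.0], "turn": [0.0, 0.0, 0.05]},
{"slide": [0.4, -0.04, 0.0], "turn": [0.0, 0.0, 0.05]},
{"slide": [0.4, -0.05, 0.0], "turn": [0.0, 0.0, 0.05]},
-- 16
{"slide": [0.4, -0.05, 0.0], "turn": [0.0, 0.0, 0.05]},
{"slide": [0.39, -0.04, 0.0], "turn": [0.0, 0.0, 0.05]},
{"slide": [0.4, -0.06, 0.0], "turn": [0.0, 0.0, 0.06]},
{"slide": [0.4, -0.05, 0.0], "turn": [0.0, 0.0, 0.05]},
{"slide": [0.39, -0.06, 0.0], "turn": [0.0, 0.0, 0.05]},
{"slide": [0.4, -0.06, 0.0], "turn": [0.0, 0.0, 0.05]},
{"slide": [0.39, -0.06, 0.0], "turn": [0.0, 0.0, 0.05]},
{"slide": [0.4, -0.06, 0.0], "turn": [0.0, 0.0, 0.06]},
-- 24
{"slide": [0.39, -0.07, 0.0], "turn": [0.0, 0.0, 0.05]},
{"slide": [0.4, -0.07, 0.0], "turn": [0.0, 0.0, 0.05]},
end [532.9 158.6 223.1] [-93.29   0.   180.  ]
```

Request:
move_arm:
  deltas:
    - {"slide": [0, 0, -0.17], "turn": [0, 0, 0]}
    - {"slide": [0, 0, -0.17], "turn": [0, 0, 0]}
    - {"slide": [0, 0, -0.17], "turn": [0, 0, 0]}
    - {"slide": [0, 0, -0.17], "turn": [0, 0, 0]}
    - {"slide": [0, 0, -0.17], "turn": [0, 0, 0]}
    - {"slide": [0, 0, 0], "turn": [0, 0, 0]}
    - {"slide": [0, 0, 0], "turn": [0, 0, 0]}

```text
clock: 3.62
tool_pos: [593.9, -91.0, 120.4]
eef_rot: [0.001, 0.649, 0.76, 0.0]
wrist_force: [-0.4, -0.1, -3.1]
finger_gap: 9.1
grasp_force: 58.5
```

Request:
move_arm:
  deltas:
    - {"slide": [0, 0, -0.3], "turn": [0, 0, 0]}
    - {"slide": [0, 0, -0.5], "turn": [0, 0, 0]}
    - {"slide": [0, 0, -0.5], "turn": [0, 0, 0]}
    - {"slide": [0, 0, -0.5], "turn": [0, 0, 0]}
    - {"slide": [0, 0, -0.5], "turn": [0, 0, 0]}
    - {"slide": [0, 0, -0.28], "turn": [0, 0, 0]}
    - {"slide": [0, 0, 0], "turn": [0, 0, 0]}
    - {"slide": [0, 0, 0], "turn": [0, 0, 0]}

```text
clock: 4.28
tool_pos: [593.5, -91.0, 223.2]
eef_rot: [0.0, 0.649, 0.76, 0.0]
wrist_force: [-0.6, -0.8, -4.3]
finger_gap: 9.3
grasp_force: 58.7
```

Request:
move_arm:
  deltas:
    - {"slide": [0.15, -0.01, 0], "turn": [0, 0, 0.05]}
    - {"slide": [0.3, -0.03, 0], "turn": [0, 0, 0.05]}
    - {"slide": [0.4, -0.03, 0], "turn": [0, 0, 0.06]}
    - {"slide": [0.4, -0.04, 0], "turn": [0, 0, 0.05]}
    - {"slide": [0.4, -0.04, 0], "turn": [0, 0, 0.05]}
    - {"slide": [0.4, -0.05, 0], "turn": [0, 0, 0.05]}
    - {"slide": [0.4, -0.05, 0], "turn": [0, 0, 0.05]}
    - {"slide": [0.4, -0.05, 0], "turn": [0, 0, 0.05]}

```text
clock: 4.95
tool_pos: [564.8, 22.4, 221.2]
eef_rot: [-0.001, 0.668, 0.744, -0.001]
wrist_force: [0.8, 0.5, -2.9]
finger_gap: 9.1
grasp_force: 58.7
```

Request:
move_arm:
  deltas:
    - {"slide": [0.4, -0.05, 0], "turn": [0, 0, 0.06]}
    - {"slide": [0.4, -0.05, 0], "turn": [0, 0, 0.05]}
    - {"slide": [0.4, -0.06, 0], "turn": [0, 0, 0.05]}
    - {"slide": [0.4, -0.06, 0], "turn": [0, 0, 0.05]}
    - {"slide": [0.4, -0.06, 0], "turn": [0, 0, 0.05]}
    - {"slide": [0.4, -0.06, 0], "turn": [0, 0, 0.06]}
    - {"slide": [0.4, -0.07, 0], "turn": [0, 0, 0.05]}
    - {"slide": [0.3, -0.07, 0], "turn": [0, 0, 0.05]}

```text
clock: 5.62
tool_pos: [534.7, 144.5, 221.3]
eef_rot: [-0.001, 0.686, 0.727, -0.001]
wrist_force: [0.7, -0.5, -3.7]
finger_gap: 9.0
grasp_force: 58.7
```

Request:
move_arm:
  deltas:
    - {"slide": [0.25, 0, 0], "turn": [0, 0, 0]}
    - {"slide": [0.2, 0, 0], "turn": [0, 0, 0]}
    - {"slide": [0, 0, 0], "turn": [0, 0, 0]}
    - {"slide": [0, 0, 0], "turn": [0, 0, 0]}

```text
clock: 5.95
tool_pos: [535.3, 160.6, 222.4]
eef_rot: [-0.0, 0.686, 0.728, -0.0]
wrist_force: [0.4, 0.3, -5.5]
finger_gap: 8.9
grasp_force: 58.7
```

```bash
python3 - <<'E'
from h import *
D=np.radians
s=read_state(); print(s['tool_pos'],rot(s['eef_rot']).as_matrix().round(3).tolist(),s['joint_pos'].round(2))
im,d,i,M=grab('side'); ; 
E
python3 - <<'E'
from h import *
D=np.radians
a,_,_,_=grab('side'); b,_,_,_=grab('top')
save('carry',np.hstack([cv2.resize(a[130:390,120:380],(400,400)),cv2.resize(b[110:250,150:330],(400,400))]))
s=read_state(); r0=rot(s['eef_rot']); p=np.array(s['tool_pos']); bar=p-17*r0.apply([0,0,1])
tgt=np.array([533,158.5,238]); pts=[]
for k in range(1,13):
    r=down(D(3.3))*R.from_rotvec([-D(46)*k/12,0,0]); b=bar+(tgt-bar)*min(1,k/3)
    pts.append((b+17*r.apply([0,0,1]),r,1))
plan(pts)
E
```

```text
-- 0
{"slide": [-0.01, 0.01, 0.01], "turn": [-0.56, 0.0, 0.0]},
{"slide": [-0.01, 0.0, 0.01], "turn": [-0.56, 0.0, 0.0]},
{"slide": [-0.01, 0.01, 0.01], "turn": [-0.56, 0.0, 0.0]},
{"slide": [0.0, 0.02, 0.0], "turn": [-0.55, 0.0, 0.0]},
{"slide": [0.0, 0.03, 0.0], "turn": [-0.56, 0.0, 0.0]},
{"slide": [0.0, 0.03, 0.0], "turn": [-0.56, 0.0, 0.0]},
{"slide": [0.0, 0.03, 0.0], "turn": [-0.56, 0.0, 0.0]},
{"slide": [0.0, 0.03, 0.0], "turn": [-0.55, 0.0, 0.0]},
-- 8
{"slide": [0.0, 0.03, 0.0], "turn": [-0.56, 0.0, 0.0]},
{"slide": [0.0, 0.02, 0.0], "turn": [-0.56, 0.0, 0.0]},
{"slide": [0.0, 0.03, 0.0], "turn": [-0.56, 0.0, 0.0]},
{"slide": [0.0, 0.03, 0.0], "turn": [-0.55, 0.0, 0.0]},
end [545.2 159.2 226. ] [ -94.71   45.88 -176.64]  File "<stdin>", line 4
    im,d,i,M=grab('side'); ; 
                           ^
SyntaxError: invalid syntax
```

View pics/carry.png

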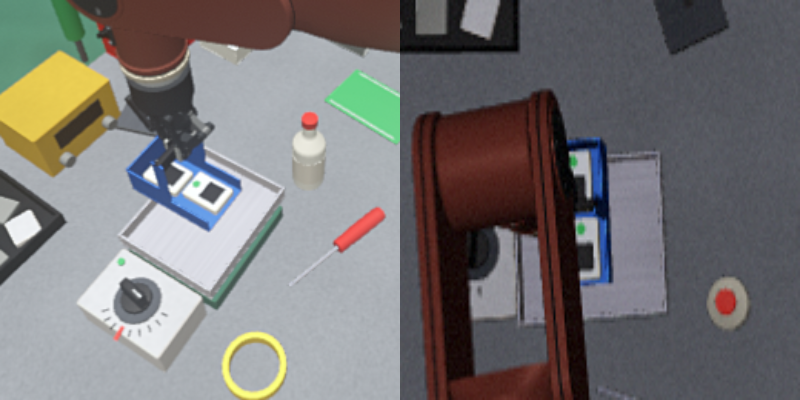

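The bin is level over the tray in both views, with both alarms still in it. Tipping now.

Request:
move_arm:
  deltas:
    - {"slide": [-0.01, 0.01, 0.01], "turn": [-0.3, 0, 0]}
    - {"slide": [-0.01, 0, 0.01], "turn": [-0.56, 0, 0]}
    - {"slide": [-0.01, 0.01, 0.01], "turn": [-0.56, 0, 0]}
    - {"slide": [0, 0.02, 0], "turn": [-0.56, 0, 0]}
    - {"slide": [0, 0.03, 0], "turn": [-0.56, 0, 0]}
    - {"slide": [0, 0.03, 0], "turn": [-0.56, 0, 0]}
    - {"slide": [0, 0.03, 0], "turn": [-0.56, 0, 0]}
    - {"slide": [0, 0.03, 0], "turn": [-0.56, 0, 0]}

```text
clock: 6.72
tool_pos: [541.6, 158.6, 223.5]
eef_rot: [0.173, 0.665, 0.703, 0.183]
wrist_force: [0.2, -0.0, -4.0]
finger_gap: 8.8
grasp_force: 58.8
```

Request:
move_arm:
  deltas:
    - {"slide": [0, 0.03, 0], "turn": [-0.56, 0, 0]}
    - {"slide": [0, 0.03, 0], "turn": [-0.56, 0, 0]}
    - {"slide": [0, 0.03, 0], "turn": [-0.56, 0, 0]}
    - {"slide": [0, 0.03, 0], "turn": [-0.56, 0, 0]}
    - {"slide": [0, 0.02, 0], "turn": [-0.3, 0, 0]}
    - {"slide": [0, 0, 0], "turn": [0, 0, 0]}
    - {"slide": [0, 0, 0], "turn": [0, 0, 0]}
    - {"slide": [0, 0, 0], "turn": [0, 0, 0]}

```text
clock: 7.38
tool_pos: [546.7, 159.3, 227.5]
eef_rot: [0.271, 0.631, 0.668, 0.287]
wrist_force: [1.0, -0.6, -2.6]
finger_gap: 9.2
grasp_force: 59.1
```

Request:
move_arm:
  deltas:
    - {"slide": [0, 0, 0], "turn": [0, 0, 0]}
    - {"slide": [0, 0, 0], "turn": [0, 0, 0]}
    - {"slide": [0, 0, 0], "turn": [0, 0, 0]}
    - {"slide": [0, 0, 0], "turn": [0, 0, 0]}
    - {"slide": [0, 0, 0], "turn": [0, 0, 0]}
    - {"slide": [0, 0, 0], "turn": [0, 0, 0]}
    - {"slide": [0, 0, 0], "turn": [0, 0, 0]}
    - {"slide": [0, 0, 0], "turn": [0, 0, 0]}

```text
clock: 8.05
tool_pos: [546.2, 159.8, 226.7]
eef_rot: [0.271, 0.631, 0.668, 0.287]
wrist_force: [0.7, -0.4, -3.9]
finger_gap: 9.0
grasp_force: 59.1
```

```bash
python3 - <<'E'
from h import *
s=read_state(); m=rot(s['eef_rot']).as_matrix(); print(s['tool_pos'],np.degrees(np.arccos(-m[2,2])),s['joint_pos'].round(2),s['finger_gap'])
a,_,_,_=grab('side'); b,_,_,_=grab('top')
save('pour',np.hstack([cv2.resize(a[130:390,120:380],(400,400)),cv2.resize(b[110:250,150:330],(400,400))]))
E
```

```text
[546.1718791  159.79197709 226.72889745] 46.474136306775414 [ 0.21 -0.43  2.34 -0.26  0.45  0.34] 8.952017892530067
```

View pics/pour.png

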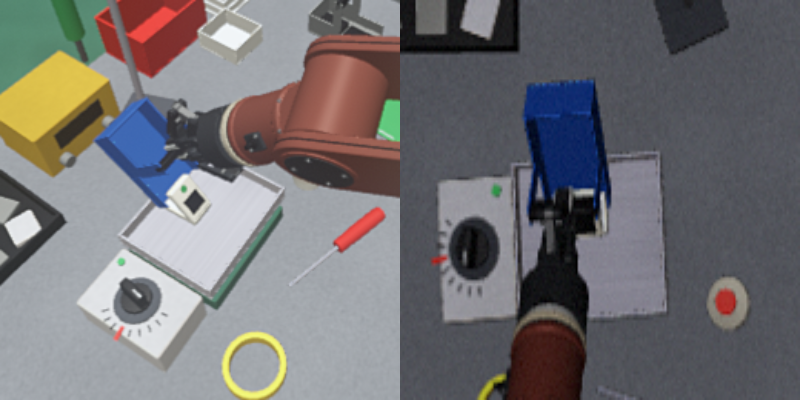

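Request:
move_arm:
  deltas:
    - {"slide": [0, 0, 0], "turn": [0, 0, 0]}
    - {"slide": [0, 0, 0], "turn": [0, 0, 0]}
    - {"slide": [0, 0, 0], "turn": [0, 0, 0]}
    - {"slide": [0, 0, 0], "turn": [0, 0, 0]}
    - {"slide": [0, 0, 0], "turn": [0, 0, 0]}
    - {"slide": [0, 0, 0], "turn": [0, 0, 0]}
    - {"slide": [0, 0, 0], "turn": [0, 0, 0]}
    - {"slide": [0, 0, 0], "turn": [0, 0, 0]}

```text
clock: 8.82
tool_pos: [546.2, 159.7, 226.7]
eef_rot: [0.271, 0.631, 0.668, 0.287]
wrist_force: [0.9, 0.4, -2.9]
finger_gap: 9.4
grasp_force: 59.1
```

```bash
cat >> h.py <<'E'
def feed(P,c=(517.5,157.3),a=3.3):
    return np.concatenate([(P[...,:2]-np.array(c))@np.array([[np.cos(np.radians(a)),-np.sin(np.radians(a))],[np.sin(np.radians(a)),np.cos(np.radians(a))]]),P[...,2:]],-1)
E
python3 - <<'E'
from h import *
s=read_state(); print(s['wrist_force'])
ims=[]
for n in ('side','wrist'):
    im,d,i,M=grab(n); F=feed(cloud(d,i,M)); X,Y,Z=F[...,0],F[...,1],F[...,2]
    prism=(abs(X)<78)&(abs(Y)<92)&(Z>66)&(Z<220)
    hsv=cv2.cvtColor(im,cv2.COLOR_RGB2HSV).astype(int)
    w=prism&(hsv[...,1]<50)&(hsv[...,2]>120); print(n,w.sum(), np.percentile(F[w],[3,50,97],axis=0).round().tolist() if w.sum() else '')
    v,u=np.nonzero(w); print(u.min(),u.max(),v.min(),v.max()) if w.sum() else 0
    ims.append(im)
a=ims[0][200:300,170:320]
save('pour2',np.hstack([cv2.resize(a,(400,267)),cv2.resize(ims[1],(400,267))]))
E
```

```text
[ 0.93143742  0.38954926 -2.85685577]
side 484 [[0.0, -18.0, 69.0], [24.0, 11.0, 112.0], [57.0, 24.0, 133.0]]
208 256 240 277
wrist 4123 [[0.0, -18.0, 70.0], [24.0, 9.0, 117.0], [51.0, 24.0, 134.0]]
139 235 170 241
```

View pics/pour2.png

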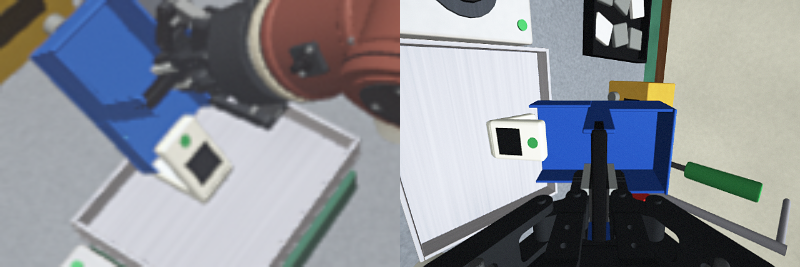

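The alarms have left the bin floor but are stacked, leaning between the tray floor and the mouth edge (side crop at (190,160), white at z 69–134). I'll raise the tilted bin about 25 mm so they drop; the mouth stays under 10 cm above the tray floor.

Request:
move_arm:
  deltas:
    - {"slide": [0, 0.08, -0.07], "turn": [0, 0, 0]}
    - {"slide": [0, 0.08, -0.08], "turn": [0, 0, 0]}
    - {"slide": [0, 0.08, -0.07], "turn": [0, 0, 0]}
    - {"slide": [0, 0.08, -0.08], "turn": [0, 0, 0]}
    - {"slide": [0, 0.08, -0.07], "turn": [0, 0, 0]}
    - {"slide": [0, 0.08, -0.08], "turn": [0, 0, 0]}
    - {"slide": [0, 0, 0], "turn": [0, 0, 0]}
    - {"slide": [0, 0, 0], "turn": [0, 0, 0]}

```text
clock: 9.58
tool_pos: [546.6, 159.8, 253.8]
eef_rot: [0.271, 0.631, 0.668, 0.287]
wrist_force: [-0.3, -0.1, -2.3]
finger_gap: 8.9
grasp_force: 59.1
```

Request:
move_arm:
  deltas:
    - {"slide": [0, 0, 0], "turn": [0, 0, 0]}
    - {"slide": [0, 0, 0], "turn": [0, 0, 0]}
    - {"slide": [0, 0, 0], "turn": [0, 0, 0]}
    - {"slide": [0, 0, 0], "turn": [0, 0, 0]}
    - {"slide": [0, 0, 0], "turn": [0, 0, 0]}
    - {"slide": [0, 0, 0], "turn": [0, 0, 0]}
    - {"slide": [0, 0, 0], "turn": [0, 0, 0]}
    - {"slide": [0, 0, 0], "turn": [0, 0, 0]}

```text
clock: 10.25
tool_pos: [546.4, 159.8, 253.1]
eef_rot: [0.271, 0.631, 0.668, 0.287]
wrist_force: [0.2, 0.3, -2.7]
finger_gap: 9.1
grasp_force: 59.1
```

```bash
cat > chk.py <<'E'
from h import *
import sys
s=read_state(); print(s['tool_pos'],s['wrist_force'],'tilt',np.degrees(np.arccos(-rot(s['eef_rot']).as_matrix()[2,2])))
ims=[]
for n in ('side','wrist'):
    im,d,i,M=grab(n); P=cloud(d,i,M);F=feed(P); X,Y,Z=F[...,0],F[...,1],F[...,2]
    prism=(abs(X)<78)&(abs(Y)<92)&(Z>66)&(Z<220)
    hsv=cv2.cvtColor(im,cv2.COLOR_RGB2HSV).astype(int)
    w=prism&(hsv[...,1]<50)&(hsv[...,2]>120); print(n,w.sum(), np.percentile(F[w],[3,25,50,75,97],axis=0).round().tolist() if w.sum() else '')
    bl=(hsv[...,0]>100)&(hsv[...,0]<130)&(hsv[...,1]>120)&(abs(X)<200)&(abs(Y)<120)
    if bl.sum(): print('  blue lowest z',np.percentile(Z[bl],1))
    ims.append(im)
a=ims[0][200:300,170:320]
save(sys.argv[1],np.hstack([cv2.resize(a,(400,267)),cv2.resize(ims[1],(400,267))]))
E
python3 chk.py p3
```

```text
[546.38140888 159.77051978 253.06010686] [ 0.17109384  0.3348125  -2.72685004] tilt 46.477237588641145
side 453 [[2.0, -19.0, 68.0], [12.0, -9.0, 77.0], [23.0, 7.0, 89.0], [51.0, 19.0, 91.0], [68.0, 26.0, 141.0]]
  blue lowest z 145.49273577635586
wrist 3436 [[3.0, -19.0, 71.0], [12.0, -10.0, 77.0], [20.0, 5.0, 91.0], [52.0, 17.0, 92.0], [69.0, 24.0, 93.0]]
  blue lowest z 146.2471422132079
```

The numbers show white in the tray topping out at z ≈ 92, which is exactly two stacked alarms at 60 + 32. It spans x 2–69 inside the tray, so both are out. Now I'll level, lift and carry to the mat.

```bash
python3 - <<'E'
from h import *
D=np.radians
s=read_state(); r0=rot(s['eef_rot']); p=np.array(s['tool_pos']); bar=p-17*r0.apply([0,0,1])
pts=[]
for k in range(1,9):
    r=Slerp([0,1],R.concatenate([r0,down(D(3.3))]))(k/8); b=bar+np.array([0,0,45])*k/8
    pts.append((b+17*r.apply([0,0,1]),r,1))
pts.append(((431.7,-244.6,293),down(D(-5)),16))
pts.append(((431.7,-244.6,120),down(D(-5)),7))
plan(pts)
E
```

```text
-- 0
{"slide": [0.0, 0.06, -0.1], "turn": [0.84, 0.0, 0.0]},
{"slide": [0.0, 0.05, -0.11], "turn": [0.85, 0.0, 0.0]},
{"slide": [0.0, 0.04, -0.12], "turn": [0.84, 0.0, 0.0]},
{"slide": [0.0, 0.02, -0.12], "turn": [0.85, 0.0, 0.0]},
{"slide": [0.0, 0.01, -0.13], "turn": [0.84, 0.0, 0.0]},
{"slide": [0.0, 0.0, -0.14], "turn": [0.85, 0.0, 0.0]},
{"slide": [0.0, -0.01, -0.14], "turn": [0.84, 0.0, 0.0]},
{"slide": [0.0, -0.03, -0.14], "turn": [0.85, 0.0, 0.0]},
-- 8
{"slide": [-0.62, -0.2, 0.0], "turn": [0.0, 0.0, 0.08]},
{"slide": [-0.62, -0.19, 0.0], "turn": [0.0, 0.0, 0.07]},
{"slide": [-0.63, -0.18, 0.0], "turn": [0.0, 0.0, 0.08]},
{"slide": [-0.62, -0.18, 0.0], "turn": [0.0, 0.0, 0.07]},
{"slide": [-0.63, -0.17, 0.0], "turn": [0.0, 0.0, 0.08]},
{"slide": [-0.63, -0.17, 0.0], "turn": [0.0, 0.0, 0.07]},
{"slide": [-0.63, -0.16, 0.0], "turn": [0.0, 0.0, 0.08]},
{"slide": [-0.63, -0.16, 0.0], "turn": [0.0, 0.0, 0.07]},
-- 16
{"slide": [-0.63, -0.15, 0.0], "turn": [0.0, 0.0, 0.08]},
{"slide": [-0.64, -0.15, 0.0], "turn": [0.0, 0.0, 0.07]},
{"slide": [-0.63, -0.13, 0.0], "turn": [0.0, 0.0, 0.08]},
{"slide": [-0.64, -0.14, 0.0], "turn": [0.0, 0.0, 0.08]},
{"slide": [-0.64, -0.13, 0.0], "turn": [0.0, 0.0, 0.07]},
{"slide": [-0.64, -0.12, 0.0], "turn": [0.0, 0.0, 0.08]},
{"slide": [-0.64, -0.11, -0.01], "turn": [0.0, 0.0, 0.07]},
{"slide": [-0.64, -0.11, 0.0], "turn": [0.0, 0.0, 0.08]},
-- 24
{"slide": [0.0, 0.0, 0.62], "turn": [0.0, 0.0, 0.0]},
{"slide": [0.0, 0.0, 0.62], "turn": [0.0, 0.0, 0.0]},
{"slide": [0.0, 0.0, 0.62], "turn": [0.0, 0.0, 0.0]},
{"slide": [0.0, 0.0, 0.61], "turn": [0.0, 0.0, 0.0]},
{"slide": [0.0, 0.0, 0.62], "turn": [0.0, 0.0, 0.0]},
{"slide": [0.0, 0.0, 0.62], "turn": [0.0, 0.0, 0.0]},
{"slide": [0.0, 0.0, 0.62], "turn": [0.0, 0.0, 0.0]},
end [ 431.8 -244.7  120. ] [ -84.98   -0.   -180.  ]
```

Request:
move_arm:
  deltas:
    - {"slide": [0, 0.06, -0.1], "turn": [0.84, 0, 0]}
    - {"slide": [0, 0.05, -0.11], "turn": [0.85, 0, 0]}
    - {"slide": [0, 0.04, -0.12], "turn": [0.84, 0, 0]}
    - {"slide": [0, 0.02, -0.12], "turn": [0.85, 0, 0]}
    - {"slide": [0, 0.01, -0.13], "turn": [0.84, 0, 0]}
    - {"slide": [0, 0, -0.14], "turn": [0.85, 0, 0]}
    - {"slide": [0, -0.01, -0.14], "turn": [0.84, 0, 0]}
    - {"slide": [0, -0.03, -0.14], "turn": [0.85, 0, 0]}

```text
clock: 11.02
tool_pos: [535.0, 159.1, 294.2]
eef_rot: [-0.001, 0.686, 0.727, -0.001]
wrist_force: [0.1, -0.3, -4.0]
finger_gap: 9.0
grasp_force: 59.2
```

Request:
move_arm:
  deltas:
    - {"slide": [-0.62, -0.2, 0], "turn": [0, 0, 0.08]}
    - {"slide": [-0.62, -0.19, 0], "turn": [0, 0, 0.07]}
    - {"slide": [-0.63, -0.18, 0], "turn": [0, 0, 0.08]}
    - {"slide": [-0.62, -0.18, 0], "turn": [0, 0, 0.07]}
    - {"slide": [-0.63, -0.17, 0], "turn": [0, 0, 0.08]}
    - {"slide": [-0.63, -0.17, 0], "turn": [0, 0, 0.07]}
    - {"slide": [-0.63, -0.16, 0], "turn": [0, 0, 0.08]}
    - {"slide": [-0.63, -0.16, 0], "turn": [0, 0, 0.07]}

```text
clock: 11.68
tool_pos: [483.1, -44.1, 293.1]
eef_rot: [0.001, 0.712, 0.702, 0.0]
wrist_force: [0.4, -0.4, -2.4]
finger_gap: 8.8
grasp_force: 59.2
```

Request:
move_arm:
  deltas:
    - {"slide": [-0.63, -0.15, 0], "turn": [0, 0, 0.08]}
    - {"slide": [-0.64, -0.15, 0], "turn": [0, 0, 0.07]}
    - {"slide": [-0.63, -0.13, 0], "turn": [0, 0, 0.08]}
    - {"slide": [-0.64, -0.14, 0], "turn": [0, 0, 0.08]}
    - {"slide": [-0.64, -0.13, 0], "turn": [0, 0, 0.07]}
    - {"slide": [-0.64, -0.12, 0], "turn": [0, 0, 0.08]}
    - {"slide": [-0.64, -0.11, 0], "turn": [0, 0, 0.07]}
    - {"slide": [-0.64, -0.11, 0], "turn": [0, 0, 0.08]}

```text
clock: 12.35
tool_pos: [431.9, -246.4, 293.1]
eef_rot: [0.001, 0.738, 0.675, 0.0]
wrist_force: [-0.1, 0.5, -3.0]
finger_gap: 9.2
grasp_force: 59.2
```

Request:
move_arm:
  deltas:
    - {"slide": [0, 0, 0.62], "turn": [0, 0, 0]}
    - {"slide": [0, 0, 0.62], "turn": [0, 0, 0]}
    - {"slide": [0, 0, 0.62], "turn": [0, 0, 0]}
    - {"slide": [0, 0, 0.62], "turn": [0, 0, 0]}
    - {"slide": [0, 0, 0.5], "turn": [0, 0, 0]}
    - {"slide": [0, 0, 0.3], "turn": [0, 0, 0]}
    - {"slide": [0, 0, 0], "turn": [0, 0, 0]}
    - {"slide": [0, 0, 0], "turn": [0, 0, 0]}

```text
clock: 13.02
tool_pos: [432.0, -244.8, 161.7]
eef_rot: [-0.0, 0.737, 0.675, -0.0]
wrist_force: [0.2, -0.6, -2.3]
finger_gap: 9.0
grasp_force: 59.1
```

```bash
cat > mat.py <<'E'
from h import *
s=read_state(); p=np.array(s['tool_pos']); r=rot(s['eef_rot'])
print(p,r.as_matrix().round(3).tolist(),s['wrist_force'])
for n in ('top','side','wrist'):
    im,d,i,M=grab(n); P=cloud(d,i,M); X,Y,Z=P[...,0],P[...,1],P[...,2]; hsv=cv2.cvtColor(im,cv2.COLOR_RGB2HSV).astype(int); H,S,V=hsv[...,0],hsv[...,1],hsv[...,2]
    nb=(abs(X-432)<120)&(abs(Y+245)<90)
    g=nb&(H>50)&(H<75)&(S>120)&(V>90)&(Z<20)
    bl=nb&(H>100)&(H<130)&(S>120)
    for nm,m in (('mat',g),('blue',bl)):
        if m.sum()>30: print(n,nm,m.sum(),cv2.minAreaRect(P[m][:,:2].astype(np.float32)),np.percentile(Z[m],[2,50,98]).round(1))
    if n!='wrist':
        F=feed(P); w=(abs(F[...,0])<78)&(abs(F[...,1])<92)&(F[...,2]>66)&(F[...,2]<150)&(S<50)&(V>120)
        if w.sum(): print(n,'alarms',w.sum(),np.percentile(F[w],[3,50,97],axis=0).round().tolist())
plan([((431.7,-244.6,95),down(np.radians(-5)),3),((431.7,-244.6,89),down(np.radians(-5)),3)])
E
python3 mat.py
```

```text
[ 431.97290412 -244.80729183  161.7206224 ] [[0.087, 0.996, -0.0], [0.996, -0.087, -0.0], [-0.0, -0.0, -1.0]] [ 0.17306374 -0.61743068 -2.34706443]
top mat 261 ((431.79168701171875, -243.3253173828125), (107.77906799316406, 169.74989318847656), 85.84769439697266) [-4.1  3.   9.1]
top blue 389 ((428.1125183105469, -222.37493896484375), (155.2914276123047, 80.72259521484375), 14.825624465942383) [ 70.6  78.6 510.2]
top alarms 333 [[-69.0, -64.0, 66.0], [31.0, -3.0, 87.0], [73.0, 73.0, 97.0]]
side mat 927 ((431.2027587890625, -241.29971313476562), (103.35302734375, 166.90719604492188), 85.81459045410156) [-2.1  1.3  4.8]
side blue 1495 ((432.0528564453125, -243.23048400878906), (87.28489685058594, 141.3092498779297), 84.68490600585938) [ 74.2  89.2 174.3]
side alarms 484 [[2.0, -21.0, 68.0], [26.0, 6.0, 89.0], [77.0, 24.0, 93.0]]
wrist mat 2104 ((435.50396728515625, -202.4911346435547), (23.1989688873291, 170.90325927734375), 84.98442840576172) [1.8 3.2 4.8]
wrist blue 24647 ((448.01220703125, -244.77117919921875), (144.89523315429688, 216.52059936523438), 83.54740142822266) [ 78.1  80.2 189.9]
-- 0
{"slide": [0.01, -0.01, 0.57], "turn": [0.01, 0.01, 0.0]},
{"slide": [0.01, -0.01, 0.57], "turn": [0.01, 0.0, 0.0]},
{"slide": [0.0, -0.02, 0.57], "turn": [0.0, 0.01, 0.0]},
{"slide": [0.0, 0.0, 0.05], "turn": [0.0, 0.0, 0.0]},
{"slide": [0.0, 0.0, 0.05], "turn": [0.0, 0.0, 0.0]},
{"slide": [0.0, 0.0, 0.05], "turn": [0.0, 0.0, 0.0]},
end [ 431.5 -244.7   89.1] [-8.4990e+01  3.0000e-02 -1.7998e+02]
```

Request:
move_arm:
  deltas:
    - {"slide": [0, 0, 0.5], "turn": [0, 0, 0]}
    - {"slide": [0, 0, 0.5], "turn": [0, 0, 0]}
    - {"slide": [0, 0, 0.45], "turn": [0, 0, 0]}
    - {"slide": [0, 0, 0.2], "turn": [0, 0, 0]}
    - {"slide": [0, 0, 0.05], "turn": [0, 0, 0]}
    - {"slide": [0, 0, 0.05], "turn": [0, 0, 0]}
    - {"slide": [0, 0, 0], "turn": [0, 0, 0]}
    - {"slide": [0, 0, 0], "turn": [0, 0, 0]}

```text
clock: 13.83
tool_pos: [432.7, -245.4, 92.9]
eef_rot: [0.001, 0.737, 0.675, 0.0]
wrist_force: [-0.4, 0.0, -2.7]
finger_gap: 9.2
grasp_force: 59.2
```

Request:
move_arm:
  deltas:
    - {"slide": [0, 0, 0.04], "turn": [0, 0, 0]}
    - {"slide": [0, 0, 0], "turn": [0, 0, 0]}
    - {"slide": [0, 0, 0], "turn": [0, 0, 0]}

```text
clock: 14.08
tool_pos: [432.0, -244.9, 90.4]
eef_rot: [0.0, 0.737, 0.675, 0.0]
wrist_force: [-0.9, -0.2, -1.7]
finger_gap: 9.2
grasp_force: 59.4
```

Request:
move_arm:
  deltas:
    - {"slide": [0, 0, 0.03], "turn": [0, 0, 0]}
    - {"slide": [0, 0, 0], "turn": [0, 0, 0]}
    - {"slide": [0, 0, 0], "turn": [0, 0, 0]}

```text
clock: 14.33
tool_pos: [432.0, -244.9, 90.4]
eef_rot: [0.0, 0.737, 0.676, -0.0]
wrist_force: [-4.9, 4.3, 8.9]
finger_gap: 9.3
grasp_force: 60.9
```

Contact. Release and rise.

Request:
move_arm:
  deltas:
    - {"slide": [0, 0, -0.02], "turn": [0, 0, 0]}
    - {"slide": [0, 0, 0], "turn": [0, 0, 0]}
    - {"slide": [0, 0, 0], "turn": [0, 0, 0]}
    - {"slide": [0, 0, 0], "turn": [0, 0, 0]}
    - {"slide": [0, 0, 0], "turn": [0, 0, 0]}
    - {"slide": [0, 0, 0], "turn": [0, 0, 0]}
  grip: 0.5

```text
clock: 14.83
tool_pos: [431.8, -244.7, 89.5]
eef_rot: [-0.0, 0.737, 0.675, 0.0]
wrist_force: [-0.4, -0.6, -0.2]
finger_gap: 42.4
grasp_force: 0.0
```

Request:
move_arm:
  deltas:
    - {"slide": [0, 0, -0.3], "turn": [0, 0, 0]}
    - {"slide": [0, 0, -0.5], "turn": [0, 0, 0]}
    - {"slide": [0, 0, -0.8], "turn": [0, 0, 0]}
    - {"slide": [0, 0, -0.9], "turn": [0, 0, 0]}
    - {"slide": [0, 0, -0.9], "turn": [0, 0, 0]}
    - {"slide": [0, 0, -0.5], "turn": [0, 0, 0]}

```text
clock: 15.33
tool_pos: [433.1, -245.6, 251.3]
eef_rot: [0.003, 0.737, 0.675, 0.001]
wrist_force: [0.2, -0.6, 0.3]
finger_gap: 42.5
grasp_force: 0.0
```

```bash
python3 mat.py | grep -v slide; python3 - <<'E'
from h import *
D=np.radians
# knob: bar along ~-3.3deg (x), fingers across -> tool y at about -93 or +87
# view pose: TCP ~70 mm on the -x side in tool terms
s=read_state(); print(s['joint_pos'].round(2))
plan([((500,270,240),down(D(-93+180)),16)])
E
```

```text
[ 433.07136737 -245.60737038  251.25420172] [[0.087, 0.996, 0.005], [0.996, -0.087, -0.004], [-0.003, 0.005, -1.0]] [ 0.17630074 -0.55505348  0.31596947]
top mat 240 ((432.07208251953125, -240.6604766845703), (103.56251525878906, 173.1196746826172), 89.01656341552734) [-4.6  2.7 10.5]
top blue 434 ((430.1400146484375, -213.04931640625), (145.8641815185547, 88.47135162353516), 9.584528923034668) [ -1.6   6.6 594.4]
top alarms 354 [[-58.0, -79.0, 66.0], [27.0, -3.0, 86.0], [73.0, 72.0, 97.0]]
side mat 154 ((431.525634765625, -241.0535430908203), (106.25149536132812, 168.1695556640625), 86.33084106445312) [-2.1  1.7  4.9]
side blue 1365 ((431.460693359375, -242.76856994628906), (88.68204498291016, 139.85508728027344), 84.76280975341797) [  1.4  15.7 102.3]
side alarms 475 [[2.0, -21.0, 69.0], [25.0, 6.0, 89.0], [77.0, 24.0, 93.0]]
wrist mat 1727 ((431.84344482421875, -245.57681274414062), (108.28353881835938, 170.31787109375), 85.00910949707031) [1.4 3.3 4.9]
wrist blue 9531 ((436.81585693359375, -244.61033630371094), (167.34149169921875, 137.5288543701172), 20.684375762939453) [  4.9  
[... 415 characters left out ...]
slide": [0.7, 0.42, 0.01], "turn": [0.0, 0.0, -0.84]},
{"slide": [0.65, 0.48, 0.02], "turn": [0.0, 0.0, -0.84]},
{"slide": [0.6, 0.55, 0.01], "turn": [0.0, 0.01, -0.83]},
-- 8
{"slide": [0.53, 0.61, 0.01], "turn": [0.01, 0.0, -0.84]},
{"slide": [0.48, 0.66, 0.02], "turn": [0.0, 0.0, -0.83]},
{"slide": [0.41, 0.7, 0.01], "turn": [0.0, 0.01, -0.84]},
{"slide": [0.33, 0.74, 0.01], "turn": [0.0, 0.0, -0.84]},
{"slide": [0.26, 0.77, 0.02], "turn": [0.0, 0.0, -0.83]},
{"slide": [0.18, 0.8, 0.01], "turn": [0.0, 0.01, -0.84]},
{"slide": [0.1, 0.8, 0.01], "turn": [0.0, 0.0, -0.84]},
{"slide": [0.02, 0.81, 0.02], "turn": [0.0, 0.0, -0.83]},
end [500.  269.8 239.9] [-1.7698e+02  1.0000e-02  1.8000e+02]
```

Bin parked: side blue (431.5,−242.8) against side mat (431.5,−241), with matching yaw. The alarms are still in the tray. On to the knob.

```bash
python3 - <<'E'
from h import *
plan([((540,313,240),down(np.radians(87)),16)])
E
```

```text
-- 0
{"slide": [0.88, 0.09, 0.01], "turn": [0.0, 0.0, -0.84]},
{"slide": [0.87, 0.18, 0.01], "turn": [0.0, 0.01, -0.83]},
{"slide": [0.85, 0.26, 0.02], "turn": [0.0, 0.0, -0.84]},
{"slide": [0.82, 0.35, 0.01], "turn": [0.0, 0.0, -0.84]},
{"slide": [0.78, 0.43, 0.01], "turn": [0.0, 0.01, -0.83]},
{"slide": [0.73, 0.51, 0.01], "turn": [0.0, 0.0, -0.84]},
{"slide": [0.68, 0.57, 0.02], "turn": [0.0, 0.0, -0.84]},
{"slide": [0.61, 0.64, 0.01], "turn": [0.0, 0.01, -0.83]},
-- 8
{"slide": [0.55, 0.7, 0.01], "turn": [0.01, 0.0, -0.84]},
{"slide": [0.48, 0.75, 0.02], "turn": [0.0, 0.0, -0.83]},
{"slide": [0.4, 0.79, 0.01], "turn": [0.0, 0.01, -0.84]},
{"slide": [0.31, 0.83, 0.01], "turn": [0.0, 0.0, -0.84]},
{"slide": [0.24, 0.86, 0.02], "turn": [0.0, 0.0, -0.83]},
{"slide": [0.14, 0.88, 0.01], "turn": [0.0, 0.01, -0.84]},
{"slide": [0.06, 0.89, 0.02], "turn": [0.0, 0.0, -0.84]},
{"slide": [-0.03, 0.88, 0.01], "turn": [0.0, 0.0, -0.83]},
end [539.8 312.9 240. ] [-1.7698e+02  1.0000e-02  1.8000e+02]
```

Request:
move_arm:
  deltas:
    - {"slide": [0.88, 0.09, 0.01], "turn": [0, 0, -0.84]}
    - {"slide": [0.87, 0.18, 0.01], "turn": [0, 0, -0.83]}
    - {"slide": [0.85, 0.26, 0.01], "turn": [0, 0, -0.84]}
    - {"slide": [0.82, 0.35, 0.01], "turn": [0, 0, -0.84]}
    - {"slide": [0.78, 0.43, 0.01], "turn": [0, 0, -0.83]}
    - {"slide": [0.73, 0.51, 0.01], "turn": [0, 0, -0.84]}
    - {"slide": [0.68, 0.57, 0.01], "turn": [0, 0, -0.84]}
    - {"slide": [0.61, 0.64, 0.01], "turn": [0, 0, -0.83]}

```text
clock: 16.15
tool_pos: [484.3, 36.4, 240.9]
eef_rot: [-0.001, 0.413, 0.911, -0.0]
wrist_force: [0.1, -0.1, 0.2]
finger_gap: 42.8
grasp_force: 0.0
```

Request:
move_arm:
  deltas:
    - {"slide": [0.55, 0.7, 0.01], "turn": [0, 0, -0.84]}
    - {"slide": [0.48, 0.75, 0.01], "turn": [0, 0, -0.83]}
    - {"slide": [0.4, 0.79, 0.01], "turn": [0, 0, -0.84]}
    - {"slide": [0.31, 0.83, 0.01], "turn": [0, 0, -0.84]}
    - {"slide": [0.24, 0.86, 0.01], "turn": [0, 0, -0.83]}
    - {"slide": [0.14, 0.88, 0.01], "turn": [0, 0, -0.84]}
    - {"slide": [0.06, 0.89, 0.01], "turn": [0, 0, -0.84]}
    - {"slide": [-0.03, 0.88, 0.01], "turn": [0, 0, -0.83]}

```text
clock: 16.82
tool_pos: [537.7, 315.3, 237.2]
eef_rot: [-0.001, 0.024, 1.0, -0.001]
wrist_force: [0.1, 0.1, 0.8]
finger_gap: 42.8
grasp_force: 0.0
```

Request:
move_arm:
  deltas:
    - {"slide": [0, 0, 0], "turn": [0, 0, 0]}
    - {"slide": [0, 0, 0], "turn": [0, 0, 0]}
    - {"slide": [0, 0, 0], "turn": [0, 0, 0]}

```text
clock: 17.07
tool_pos: [537.7, 313.3, 237.5]
eef_rot: [-0.001, 0.027, 1.0, -0.001]
wrist_force: [-0.3, 0.1, -0.4]
finger_gap: 42.7
grasp_force: 0.0
```

```bash
cat > knob.py <<'E'
from h import *
import sys
s=read_state(); print(s['tool_pos'],s['joint_pos'].round(2))
im,d,i,M=grab('wrist'); P=cloud(d,i,M); F=feed(P); X,Y,Z=F[...,0],F[...,1],F[...,2]
hsv=cv2.cvtColor(im,cv2.COLOR_RGB2HSV).astype(int); H,S,V=hsv[...,0],hsv[...,1],hsv[...,2]
k=(np.hypot(P[...,0]-506,P[...,1]-313)<40)&(Z>106)&(Z<116); q=P[k]
rect=cv2.minAreaRect(q[:,:2].astype(np.float32)); print('knob top',k.sum(),rect,np.median(q[:,2]))
c=np.array(rect[0])
w=k&(V>150)&(S<60); 
if w.sum()>3:
    v=P[w][:,:2].mean(0)-c; print('pointer',w.sum(),v,'world deg',np.degrees(np.arctan2(v[1],v[0])))
e=np.linalg.eigh(np.cov(q[:,:2].T))[1][:,1]; print('bar axis deg',np.degrees(np.arctan2(e[1],e[0])))
r=(np.hypot(P[...,0]-c[0],P[...,1]-c[1])<75)&((H<8)|(H>172))&(S>130)&(Z>55)&(Z<80)
v=P[r][:,:2]; print('red',r.sum(),cv2.minAreaRect(v.astype(np.float32)) if r.sum() else '', np.degrees(np.arctan2(*(v.mean(0)-c)[::-1])))
# feeder yaw from box top edges
b=(Z>60)&(Z<72)&(V>120)&(S<50)&(abs(P[...,0]-506)<100)&(P[...,1]>258)&(P[...,1]<380)
print('box top',b.sum(),cv2.minAreaRect(P[b][:,:2].astype(np.float32)))
np.savez('pics/knob.npz',P=P,im=im)
save(sys.argv[1],im)
E
python3 knob.py knob1
```

```text
[537.73151497 313.3200882  237.46358149] [ 0.4   0.21  1.52 -0.    1.41 -1.12]
knob top 781 ((507.8642883300781, 314.5733337402344), (13.624656677246094, 40.972591400146484), 86.66481018066406) 110.06580722448365
pointer 60 [-10.54862532   0.40559528] world deg 177.79805852143
bar axis deg 176.1162166373459
red 125 ((496.9797668457031, 360.81146240234375), (6.007852077484131, 19.121540069580078), 12.303014755249023) 103.32942844271452
box top 11356 ((512.7711181640625, 309.7787780761719), (159.62989807128906, 106.05033874511719), 2.9922115802764893)
```

View pics/knob1.png

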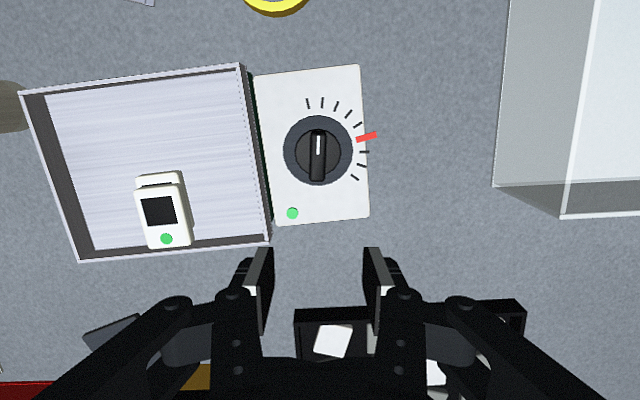

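The wrist view shows the alarms stacked in the tray at (163,210), and the knob at (318,150) with its pointer up (−x) and the red mark at (366,137). It needs about 73° clockwise.

```bash
python3 - <<'E'
from h import *
r=down(np.radians(86.5))
plan([((507.9,314.6,160),r,4),((507.9,314.6,88),r,4)])
E
```

```text
-- 0
{"slide": [0.19, 0.0, 0.49], "turn": [0.0, 0.0, 0.01]},
{"slide": [0.18, 0.0, 0.49], "turn": [-0.01, -0.01, 0.02]},
{"slide": [0.19, 0.0, 0.48], "turn": [0.0, 0.0, 0.01]},
{"slide": [0.19, 0.0, 0.49], "turn": [0.0, -0.01, 0.02]},
{"slide": [0.0, 0.0, 0.45], "turn": [0.0, 0.0, 0.0]},
{"slide": [0.0, 0.0, 0.45], "turn": [0.0, 0.0, 0.0]},
{"slide": [0.0, 0.0, 0.45], "turn": [0.0, 0.0, 0.0]},
{"slide": [0.0, 0.0, 0.45], "turn": [0.0, 0.0, 0.0]},
end [508.  314.5  88. ] [-1.7650e+02  2.0000e-02  1.7999e+02]
```

Request:
move_arm:
  deltas:
    - {"slide": [0.19, 0, 0.49], "turn": [0, 0, 0.02]}
    - {"slide": [0.18, 0, 0.49], "turn": [0, 0, 0.01]}
    - {"slide": [0.19, 0, 0.49], "turn": [0, 0, 0.02]}
    - {"slide": [0.19, 0, 0.49], "turn": [0, 0, 0.01]}
    - {"slide": [0, 0, 0.4], "turn": [0, 0, 0]}
    - {"slide": [0, 0, 0], "turn": [0, 0, 0]}
    - {"slide": [0, 0, 0], "turn": [0, 0, 0]}

```text
clock: 17.7
tool_pos: [508.2, 314.0, 144.2]
eef_rot: [-0.001, 0.031, 1.0, -0.001]
wrist_force: [0.7, 0.5, 0.3]
finger_gap: 42.6
grasp_force: 0.0
```

```bash
python3 - <<'E'
from h import *
plan([((507.9,314.6,88),down(np.radians(86.5)),4)])
E
```

```text
-- 0
{"slide": [0.0, 0.0, 0.35], "turn": [0.0, 0.0, 0.0]},
{"slide": [0.0, 0.01, 0.35], "turn": [0.0, -0.01, 0.0]},
{"slide": [0.0, 0.0, 0.35], "turn": [-0.01, 0.0, 0.0]},
{"slide": [0.01, 0.01, 0.35], "turn": [0.0, 0.0, -0.01]},
end [507.7 314.8  88.2] [-1.7653e+02 -3.0000e-02 -1.7999e+02]
```

Request:
move_arm:
  deltas:
    - {"slide": [0, 0.01, 0.35], "turn": [0, 0, 0]}
    - {"slide": [0, 0, 0.35], "turn": [0, 0, 0]}
    - {"slide": [0, 0.01, 0.35], "turn": [0, 0, 0]}
    - {"slide": [0, 0, 0.35], "turn": [0, 0, 0]}
    - {"slide": [0, 0, 0], "turn": [0, 0, 0]}
    - {"slide": [0, 0, 0], "turn": [0, 0, 0]}

```text
clock: 18.2
tool_pos: [509.3, 315.9, 89.7]
eef_rot: [0.0, 0.03, 1.0, 0.0]
wrist_force: [0.2, -0.2, 0.2]
finger_gap: 42.7
grasp_force: 0.0
```

Request:
move_arm:
  deltas:
    - {"slide": [0, 0, 0], "turn": [0, 0, 0]}
    - {"slide": [0, 0, 0], "turn": [0, 0, 0]}
    - {"slide": [0, 0, 0], "turn": [0, 0, 0]}
    - {"slide": [0, 0, 0], "turn": [0, 0, 0]}
    - {"slide": [0, 0, 0], "turn": [0, 0, 0]}
    - {"slide": [0, 0, 0], "turn": [0, 0, 0]}
    - {"slide": [0, 0, 0], "turn": [0, 0, 0]}
  grip: 0

```text
clock: 18.78
tool_pos: [510.1, 314.3, 91.1]
eef_rot: [0.001, 0.03, 1.0, -0.001]
wrist_force: [-1.6, -9.8, 8.0]
finger_gap: 12.3
grasp_force: 59.5
```

Request:
move_arm:
  deltas:
    - {"slide": [0, 0, 0], "turn": [0, 0, 0.6]}
    - {"slide": [0, 0, 0], "turn": [0, 0, 0.7]}
    - {"slide": [0, 0, 0], "turn": [0, 0, 0.7]}
    - {"slide": [0, 0, 0], "turn": [0, 0, 0.7]}
    - {"slide": [0, 0, 0], "turn": [0, 0, 0.7]}
    - {"slide": [0, 0, 0], "turn": [0, 0, 0.7]}
    - {"slide": [0, 0, 0], "turn": [0, 0, 0.7]}
    - {"slide": [0, 0, 0], "turn": [0, 0, 0.7]}

```text
clock: 19.45
tool_pos: [509.6, 312.7, 91.1]
eef_rot: [0.001, 0.354, 0.935, -0.003]
wrist_force: [-5.1, -16.3, 11.2]
finger_gap: 12.7
grasp_force: 60.2
```

Request:
move_arm:
  deltas:
    - {"slide": [0, 0, 0], "turn": [0, 0, 0.7]}
    - {"slide": [0, 0, 0], "turn": [0, 0, 0.7]}
    - {"slide": [0, 0, 0], "turn": [0, 0, 0.7]}
    - {"slide": [0, 0, 0], "turn": [0, 0, 0.7]}
    - {"slide": [0, 0, 0], "turn": [0, 0, 0.7]}
    - {"slide": [0, 0, 0], "turn": [0, 0, 0.7]}
    - {"slide": [0, 0, 0], "turn": [0, 0, 0.7]}
    - {"slide": [0, 0, 0], "turn": [0, 0, 0.27]}

```text
clock: 20.12
tool_pos: [508.2, 311.8, 91.0]
eef_rot: [0.002, 0.623, 0.782, -0.004]
wrist_force: [-10.2, -20.7, 18.1]
finger_gap: 12.8
grasp_force: 60.8
```

Request:
move_arm:
  deltas:
    - {"slide": [0, 0, 0], "turn": [0, 0, 0]}
    - {"slide": [0, 0, 0], "turn": [0, 0, 0]}
    - {"slide": [0, 0, 0], "turn": [0, 0, 0]}

```text
clock: 20.37
tool_pos: [508.2, 311.8, 91.0]
eef_rot: [0.001, 0.621, 0.784, -0.004]
wrist_force: [-9.7, -20.0, 18.1]
finger_gap: 12.6
grasp_force: 60.8
```

```bash
python3 - <<'E'
from h import *
s=read_state(); m=rot(s['eef_rot']).as_matrix(); print(s['tool_pos'],np.degrees(np.arctan2(m[1,1],m[0,1])),s['wrist_force'],s['torque'],s['joint_pos'].round(2))
E
```

```text
[508.20182394 311.77782191  91.02356056] 13.20514966240915 [ -9.66598469 -20.00542184  18.12547361] [-3.34313502  1.56663251  0.04995037] [ 0.42  0.3   1.71 -0.01  1.14  0.19]
```

Request:
move_arm:
  deltas:
    - {"slide": [0, 0, 0], "turn": [0, 0, 0]}
    - {"slide": [0, 0, 0], "turn": [0, 0, 0]}
    - {"slide": [0, 0, 0], "turn": [0, 0, 0]}
    - {"slide": [0, 0, 0], "turn": [0, 0, 0]}
    - {"slide": [0, 0, 0], "turn": [0, 0, 0]}
    - {"slide": [0, 0, 0], "turn": [0, 0, 0]}
  grip: 0.5

```text
clock: 20.87
tool_pos: [508.8, 316.6, 88.8]
eef_rot: [0.0, 0.621, 0.784, 0.0]
wrist_force: [-0.5, -0.6, 0.0]
finger_gap: 43.0
grasp_force: 0.0
```

Request:
move_arm:
  deltas:
    - {"slide": [0, 0, -0.3], "turn": [0, 0, 0]}
    - {"slide": [0, 0, -0.6], "turn": [0, 0, 0]}
    - {"slide": [0, 0, -0.8], "turn": [0, 0, 0]}
    - {"slide": [-0.5, 0, -0.8], "turn": [0, 0, 0]}
    - {"slide": [-0.5, 0, -0.8], "turn": [0, 0, 0]}
    - {"slide": [-0.4, 0, -0.4], "turn": [0, 0, 0]}
    - {"slide": [0, 0, 0], "turn": [0, 0, 0]}
    - {"slide": [0, 0, 0], "turn": [0, 0, 0]}

```text
clock: 21.53
tool_pos: [522.5, 261.6, 238.9]
eef_rot: [0.001, 0.622, 0.783, 0.002]
wrist_force: [-0.9, 0.2, -0.4]
finger_gap: 42.6
grasp_force: 0.0
```

```bash
python3 knob.py knob2; python3 - <<'E'
import cv2,numpy as np
from h import *
im=cv2.imread('pics/knob2.png'); a,_,_,_=grab('side'); 
cv2.imwrite('pics/fin.png',np.hstack([cv2.resize(im,(400,250)),cv2.resize(a[...,::-1],(400,250))]))
E
```

```text
[522.52450871 261.63291054 238.93120026] [0.33 0.12 1.63 0.   1.39 0.1 ]
knob top 828 ((507.9724426269531, 313.7971496582031), (13.37710952758789, 41.61103439331055), 13.285005569458008) 110.01922356641859
pointer 60 [-2.41913043 10.76221924] world deg 102.66837910890972
bar axis deg 104.52610110479337
red 134 ((496.86663818359375, 360.72381591796875), (5.509790897369385, 19.72267723083496), 13.07706069946289) 102.98782563802635
box top 11863 ((511.12890625, 308.5137023925781), (155.8338623046875, 106.05647277832031), 3.322047472000122)
```

View pics/fin.png

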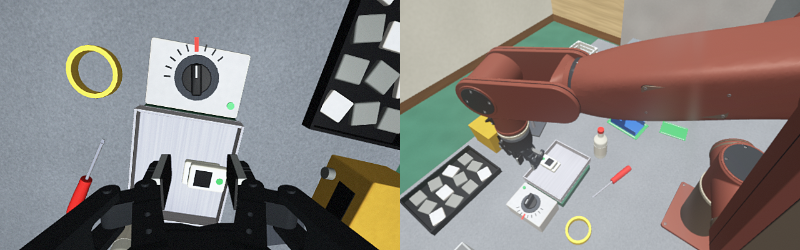

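The pointer (196,70) lines up with the red mark (197,44), within about 0.5°. The alarms are in the tray, the bin is on the mat and the bottle is standing. Handing in.

```bash
python3 -c "
from bench import order
print(order.finish_job())"
```

```text
the job is handed in; nothing more can be done
None
```

The job is handed in at about 22 s on the robot's clock: both alarms are in the feeder tray (one lying on the other), the blue bin is parked upright on the large green mat and lined up with it, and the knob's pointer is at the red mark.

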